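# Rack the wing-marking stamps in reverse order

## Task

Registration is over and the rack goes to the clerk who works from the other end: move the four hand stamps from their ink pads on the tray into the four pockets of the wooden rack, one per pocket, in the reverse of their order on the tray (the stamp at the tray's left end goes into the pocket at the rack's right end, the next one beside it, and so on). Keep each stamp upright, set it down on the pocket floor rather than dropping it from a height, and leave all four standing there released.

Things in the scene. Friction and masses are not known exactly. Their poses are not given: they have to be found in the camera images.
- stamp_red_mid (a point): Hand stamp with red collar and red knob, loose, 50 to 100 g, standing upright on the red ink pad at the start. Round about its z axis (up), 84 mm tall: foot 34 mm diameter from 0 to 18 mm above its underside, straight wooden handle 22 mm diameter from 18 to 62 mm (grip here), knob 28 mm diameter from 62 to 84 mm. This point is on its axis, half-way up, 42 mm above its underside.
- stamp_yellow_mid (a point): Hand stamp with yellow collar and yellow knob, loose, 50 to 100 g, standing upright on the yellow ink pad at the start. Round about its z axis (up), 84 mm tall: foot 34 mm diameter from 0 to 18 mm above its underside, straight wooden handle 22 mm diameter from 18 to 62 mm (grip here), knob 28 mm diameter from 62 to 84 mm. This point is on its axis, half-way up, 42 mm above its underside.
- stamp_green_mid (a point): Hand stamp with green collar and green knob, loose, 50 to 100 g, standing upright on the green ink pad at the start. Round about its z axis (up), 84 mm tall: foot 34 mm diameter from 0 to 18 mm above its underside, straight wooden handle 22 mm diameter from 18 to 62 mm (grip here), knob 28 mm diameter from 62 to 84 mm. This point is on its axis, half-way up, 42 mm above its underside.
- stamp_blue_mid (a point): Hand stamp with blue collar and blue knob, loose, 50 to 100 g, standing upright on the blue ink pad at the start. Round about its z axis (up), 84 mm tall: foot 34 mm diameter from 0 to 18 mm above its underside, straight wooden handle 22 mm diameter from 18 to 62 mm (grip here), knob 28 mm diameter from 62 to 84 mm. This point is on its axis, half-way up, 42 mm above its underside.
- pad_red: Red ink pad in a black case, 58 x 58 mm, 12 mm high, fixed on the tray; stays there and shows where the red stamp stood. Origin: centre of its underside, 6 mm above the table; z up.
- pad_yellow: Yellow ink pad in a black case, 58 x 58 mm, 12 mm high, fixed on the tray; stays there and shows where the yellow stamp stood. Origin: centre of its underside, 6 mm above the table; z up.
- pad_green: Green ink pad in a black case, 58 x 58 mm, 12 mm high, fixed on the tray; stays there and shows where the green stamp stood. Origin: centre of its underside, 6 mm above the table; z up.
- pad_blue: Blue ink pad in a black case, 58 x 58 mm, 12 mm high, fixed on the tray; stays there and shows where the blue stamp stood. Origin: centre of its underside, 6 mm above the table; z up.
- tray: Flat plywood tray, fixed, 78 (its x) x 302 mm (its y), 6 mm thick, left or right of the rack. Carries the four pads in a row along y, 72 mm apart (y = -108, -36, 36, 108 mm; order varies). +y points to the robot's left, +x away from the robot. Origin: centre of its underside, on the table. A 48 mm tall bottle stands behind it, a low card box in front, 80 to 115 mm from the row.
- rack: Low wooden rack, fixed, 72 (its x) x 270 mm (its y), 22 mm high. Four open-topped pockets in a row along y, 66 mm apart (x = 0, y = -99, -33, 33, 99 mm), each 60 x 60 mm inside, walls 6 mm, floor 4 mm above the table. +y points to the robot's left, +x away from the robot. Origin: centre of its underside, on the table. A 26 mm tin stands behind it, a thin stick lies in front.
There are look-alikes about, which are no part of the job. What is shaped like the part that bears stamp_blue_mid but pink or white is not meant. Of the things like the part that bears stamp_green_mid, leave any that is pink; of the rest the larger one is meant.

How it is judged:
At the end, for the whole second after the job is handed in: Each stamp stands in the pocket mirrored to its own pad's place in the row on the tray (first pad - last pocket, and so on), within 20 mm of the pocket centre in rack x and y, on the pocket floor (height within 6 mm), upright within 0.12 rad, at rest and released (((y of pad_red in the frame of tray between -0.128 and -0.088 m and y of stamp_red_mid in the frame of rack between 0.079 and 0.119 m) or (y of pad_red in the frame of tray between -0.056 and -0.016 m and y of stamp_red_mid in the frame of rack between 0.013 and 0.053 m) or (y of pad_red in the frame of tray between 0.016 and 0.056 m and y of stamp_red_mid in the frame of rack between -0.053 and -0.013 m) or (y of pad_red in the frame of tray between 0.088 and 0.128 m and y of stamp_red_mid in the frame of rack between -0.119 and -0.079 m)) and x of stamp_red_mid in the frame of rack between -0.02 and 0.02 m and z of stamp_red_mid in the frame of rack between 0.04 and 0.052 m and angle between each of stamp_red_mid, stamp_yellow_mid, stamp_green_mid, stamp_blue_mid's own z axis and vertical below 0.12 rad and linear speed of each of stamp_red, stamp_yellow, stamp_green, stamp_blue below 0.02 m/s and contact force between each of stamp_red, stamp_yellow, stamp_green, stamp_blue and the fingers below 0.05 N and ((y of pad_yellow in the frame of tray between -0.128 and -0.088 m and y of stamp_yellow_mid in the frame of rack between 0.079 and 0.119 m) or (y of pad_yellow in the frame of tray between -0.056 and -0.016 m and y of stamp_yellow_mid in the frame of rack between 0.013 and 0.053 m) or (y of pad_yellow in the frame of tray between 0.016 and 0.056 m and y of stamp_yellow_mid in the frame of rack between -0.053 and -0.013 m) or (y of pad_yellow in the frame of tray between 0.088 and 0.128 m and y of stamp_yellow_mid in the frame of rack between -0.119 and -0.079 m)) and x of stamp_yellow_mid in the frame of rack between -0.02 and 0.02 m and z of stamp_yellow_mid in the frame of rack between 0.04 and 0.052 m and ((y of pad_green in the frame of tray between -0.128 and -0.088 m and y of stamp_green_mid in the frame of rack between 0.079 and 0.119 m) or (y of pad_green in the frame of tray between -0.056 and -0.016 m and y of stamp_green_mid in the frame of rack between 0.013 and 0.053 m) or (y of pad_green in the frame of tray between 0.016 and 0.056 m and y of stamp_green_mid in the frame of rack between -0.053 and -0.013 m) or (y of pad_green in the frame of tray between 0.088 and 0.128 m and y of stamp_green_mid in the frame of rack between -0.119 and -0.079 m)) and x of stamp_green_mid in the frame of rack between -0.02 and 0.02 m and z of stamp_green_mid in the frame of rack between 0.04 and 0.052 m and ((y of pad_blue in the frame of tray between -0.128 and -0.088 m and y of stamp_blue_mid in the frame of rack between 0.079 and 0.119 m) or (y of pad_blue in the frame of tray between -0.056 and -0.016 m and y of stamp_blue_mid in the frame of rack between 0.013 and 0.053 m) or (y of pad_blue in the frame of tray between 0.016 and 0.056 m and y of stamp_blue_mid in the frame of rack between -0.053 and -0.013 m) or (y of pad_blue in the frame of tray between 0.088 and 0.128 m and y of stamp_blue_mid in the frame of rack between -0.119 and -0.079 m)) and x of stamp_blue_mid in the frame of rack between -0.02 and 0.02 m and z of stamp_blue_mid in the frame of rack between 0.04 and 0.052 m); the robot touches nothing.
It fails at once if a stamp is tipped over (angle between any of stamp_red_mid, stamp_yellow_mid, stamp_green_mid, stamp_blue_mid's own z axis and vertical above 0.7 rad).
It fails at once if a stamp is dropped from a height (falls free, its middle more than 100 mm above the table; it stands at 46 mm in the rack) ((height (world z) of stamp_red_mid above 0.1 m and contact force between stamp_red and anything else below 0.01 N) or (height (world z) of stamp_yellow_mid above 0.1 m and contact force between stamp_yellow and anything else below 0.01 N) or (height (world z) of stamp_green_mid above 0.1 m and contact force between stamp_green and anything else below 0.01 N) or (height (world z) of stamp_blue_mid above 0.1 m and contact force between stamp_blue and anything else below 0.01 N)).
It also fails if it takes over 90 s, if anything falls off the work surface, if the arm or the gripper's body presses on something with over 40 N, if the wrist force passes 120 N, or if a joint passes its speed limit or range.

## Robot

A 6-joint arm with a two-finger parallel gripper is mounted at the origin on the work surface. World frame = base frame: x ahead of the robot, y to its left, z up, the work surface at z = 0. Lengths are in m, angles in rad, forces in N, time in s.
With the tool pointing down it reaches from about 0.375 to 0.975 m from the base axis. Payload 3.8 kg.
Tool frame: the origin (TCP) lies at the very end of the fingers, on their centre line; the grasp point (between the pads) lies 19 mm behind it; z points along the fingers, y is the line along which they close (so a half turn about z gives the same grasp; the last joint's range is limited). The gripper opens to 85 mm and grips with 20 to 120 N. Pads are 22 mm wide; open, the fingers measure 114 mm over their backs; the gripper's body (76 mm by 85 mm) begins 54 mm behind the grasp point. The pads swing forward as they close: fully open they stand 13 mm farther back than shut.
Start: joints at [-1.289, 0.264, 1.604, -0, 1.274, -0.037], TCP at [0.212, -0.641, 0.231] pointing down, gripper open.
Joint ranges: [-2.63, 2.63], [-0.94, 2.18], [0.31, 2.57], [-1.31, 4.45], [0, 2.66], [-2.55, 2.55]. Speed limits (rad/s): [2.57, 2.57, 3.14, 3.14, 3.14, 3.14].

## Interface

Orientations are given as a rotation vector (axis times angle).
In Python, from workcell import monitor, viewer, job gives the robot as it stands. The module is installed in compiled form; this text tells all that it offers.
- The arm moves only by the tool step_arm, never from a script. Its argument "series" is one flat list of numbers, 4 for each row, row after row: the shift along the tool's x, y, z in m, then the turn about the tool's z in rad. A call has 1 to 8 rows; each row is the pose to reach, as a shift and turn from the pose commanded when the call began, along the tool's axes at that moment; what a row does not reach only later rows make up. A row lasts 1/8 s, in which the tool goes at most 62.5 mm and 10.7 degrees, less where a joint would pass 70% of its speed; a pose out of reach is approached as far as the arm can. A call with a gripper value outside its range is refused whole. "gripper" is the opening, from 0 (shut) to 1 (fully open), set as the call begins (left out, the last holds). The fingers move at their own pace and stop on an object; "newtons" is the grip in N (left out, the last holds). Time passes only in rows, so rows that repeat a pose let the fingers close. It gives the time, the measured TCP pose, the force, the opening and the grip force at its end, in the units of the state.
- monitor.read_state(): the state, without advancing time (a new reading comes with each control period).
- viewer.read_camera(name): name is "side" or "top"; returns a dict with "image" (384x512x3 uint8, red, green, blue), "intrinsics" (3x3 intrinsics, pixels), "T" (4x4, takes a point from camera to world coordinates). Camera axes: x right, y up, looking along -z (the intrinsics and any distortion apply to the point x, -y, -z); pixel columns grow to the right and rows downward; lengths in m; the calibration is good to about 2 mm. A picture is of the moment at which its call begins. There is no depth.
- job.finish_job(): hands the job in; it is judged then, once.
Trained networks look in a picture, given as the dict that the camera call returned (one of the last four; its "shot" number tells which), for a name from the list of things; names that differ only in an ending like _2 or _b are one class to them, and where a whole thing is asked for, a point or a joint stands for the part that bears it (a point fixed in the world has none). Each returns a list of dicts, best first, with "score" (0 to 1); they miss things now and then, are a little off and sometimes report something else, mostly with a low value. They report only what shows in the picture. A call takes as long as a camera call. They do not tell look-alikes from the thing itself.
- viewer.boxes_of(picture, label): "extent" ([centre column, centre row, width, height] in pixels, round what is visible of it).
- viewer.spot_point(picture, label): "point" ([column, row] in pixels: a listed point, or the origin of a listed thing).
The state is a dict: "time": time; "q": joint angles; "joint_vel": joint speeds; "joint_torque": joint torques, N m; "tool_pos": TCP position; "tcp_rot": TCP orientation; "wrist_force": force on the tool from outside, world axes, zero at the start; "torque": the same for the moment, N m; "width": opening from 0.0 (shut) to 1.0 (fully open); "grip_force": force on a finger pad.
Only numpy, scipy, OpenCV 4.12 (cv2) and the standard library are available. Lean on these libraries where they do the work, as an engineer would, in place of code of your own. Each camera call takes 0.05 s, during which the arm holds its last target. There are 200 camera calls.

## Working session

There is one attempt and no reset: what is moved stays moved. The work goes in short steps, Python scripts to look and compute and a tool call to move; the robot and the scene stay as the last step left them, time stands still between calls to the robot, and variables do not carry over. Pictures are saved under pics/ and viewed, at most 14 in all, crops included, and the job is handed in when it is done.

Besides the shell and the picture viewer there is one more tool, called after ">>>" in YAML: its name, and indented under it one key for each argument. step_arm: Moves the arm, as the interface text tells. Its arguments: {"type":"object","properties":{"series":{"type":"array"},"gripper":{"type":"number"},"newtons":{"type":"number"}},"required":["series"]}

```bash
mkdir -p pics
cat > h.py <<'E'
import numpy as np, cv2
from workcell import monitor, viewer, job
def ray(pic,p):
    K=np.array(pic["intrinsics"]);T=np.array(pic["T"])
    d=np.linalg.inv(K)@[p[0],p[1],1]; d=T[:3,:3]@[d[0],-d[1],-d[2]]
    return T[:3,3],d
def atz(pic,p,z):
    o,d=ray(pic,p); return o+d*(z-o[2])/d[2]
E
python3 - <<'E'
from h import *
print(monitor.read_state())
L=["stamp_red_mid","stamp_yellow_mid","stamp_green_mid","stamp_blue_mid","pad_red","pad_yellow","pad_green","pad_blue","tray","rack"]
Z=[.06]*4+[.006]*4+[0,0]
for n in ("top","side"):
    p=viewer.read_camera(n); cv2.imwrite(f"pics/{n}0.png",p["image"][:,:,::-1])
    print(n,p.keys(),np.round(p["T"],3).tolist(),p["intrinsics"])
    for l,z in zip(L,Z):
        for r in viewer.spot_point(p,l)[:4]: print(l,np.round(r["point"],1),round(r["score"],2),atz(p,r["point"],z).round(3))
E
```

```text
{'time': 0.0, 'q': array([-1.28890223e+00,  2.64746274e-01,  1.60541254e+00,  9.71128001e-06,
        1.27367108e+00, -3.68902711e-02]), 'joint_vel': array([-0.00053706,  0.00197657, -0.0009765 ,  0.00041309, -0.0004049 ,
       -0.00026232]), 'joint_torque': array([-6.86579206e-04, -5.15110874e+01, -3.67313111e+01, -2.36911492e-04,
        1.27741348e-02, -3.58140483e-06]), 'tool_pos': array([ 0.2113548 , -0.64027734,  0.22994584]), 'tcp_rot': array([-3.09957687e+00, -4.98270655e-01,  4.14660518e-04]), 'wrist_force': array([-0.23497821, -0.12952259, -0.35597732]), 'torque': array([-0.0108061 , -0.00297887,  0.00880895]), 'grip_force': 0.0, 'width': 1.0008173703898708}
top dict_keys(['image', 'intrinsics', 'T', 'shot']) [[0.011, 0.997, -0.074, 0.402], [-0.999, 0.008, -0.039, -0.065], [-0.038, 0.074, 0.997, 1.011], [0.0, 0.0, 0.0, 1.0]] [[396.35494374   0.         262.19436184]
 [  0.         396.35494374 190.18292289]
 [  0.           0.           1.        ]]
stamp_red_mid [347.6 183. ] 0.72 [ 0.491 -0.233  0.06 ]
stamp_yellow_mid [322.7 179.9] 0.45 [ 0.498 -0.173  0.06 ]
stamp_gree
[... 1248 characters left out ...]
06 ]
stamp_green_mid [331.4 149.1] 0.63 [ 0.376 -0.245  0.06 ]
stamp_green_mid [304.8 113. ] 0.38 [ 0.49  -0.365  0.06 ]
stamp_green_mid [284.2 160.9] 0.38 [ 0.472 -0.153  0.06 ]
stamp_blue_mid [229.3 161.4] 0.72 [ 0.598 -0.095  0.06 ]
stamp_blue_mid [247.2 210.3] 0.61 [0.49  0.034 0.06 ]
stamp_blue_mid [262.2 172.9] 0.57 [ 0.506 -0.09   0.06 ]
stamp_blue_mid [274.5 154.7] 0.18 [ 0.503 -0.164  0.06 ]
pad_red [288.5 151.1] 0.47 [ 0.493 -0.251  0.006]
pad_yellow [274.5 173.3] 0.62 [ 0.496 -0.153  0.006]
pad_green [302.8 140.2] 0.64 [ 0.472 -0.312  0.006]
pad_blue [262.  188.9] 0.71 [ 0.504 -0.088  0.006]
tray [280.7 162.8] 0.98 [ 0.498 -0.204  0.   ]
rack [214.6 296.5] 0.67 [0.477 0.226 0.   ]
```

View pics/top0.png

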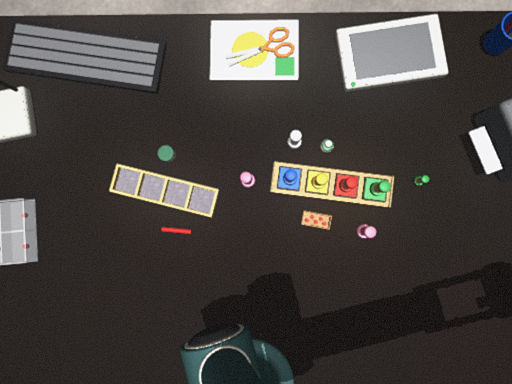

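View pics/side0.png

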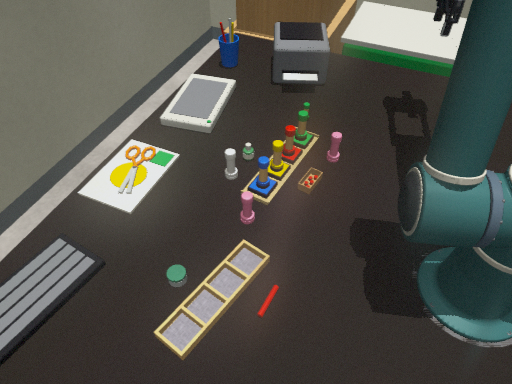

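Top view: the tray's pads from left to right are blue (291,178), yellow (319,182), red (347,186) and green (377,189). The rack's pockets run from (127,181) to (203,200). The pink and white stamps and the small green one at (422,180) are decoys. So from the rack's right end the order is blue, yellow, red, green.

```bash
cat > m.py <<'E'
from h import *
from scipy.spatial.transform import Rotation as R
p=viewer.read_camera("top"); im=cv2.cvtColor(p["image"],cv2.COLOR_RGB2HSV)
wood=cv2.inRange(im,(14,50,110),(32,170,255))
def rect(x0,x1,y0,y1,z):
    m=np.zeros_like(wood); m[y0:y1,x0:x1]=wood[y0:y1,x0:x1]
    pts=cv2.findNonZero(m).reshape(-1,2)
    w=np.array([atz(p,q,z)[:2] for q in pts],np.float32)
    return cv2.minAreaRect(w)
print("rack",rect(100,225,155,225,.022)); print("tray",rect(262,400,155,212,.006))
# knobs: triangulate boxes/colour in two views
s=viewer.read_camera("side")
for l in ["red","yellow","green","blue"]:
    for pic,n in((p,"top"),(s,"side")):
        for r in viewer.boxes_of(pic,f"stamp_{l}_mid")[:3]: print(l,n,np.round(r["extent"],1),round(r["score"],2))
c=cv2.resize(p["image"][150:220,255:400],None,fx=5,fy=5,interpolation=cv2.INTER_CUBIC)
d=cv2.resize(s["image"][95:205,235:330],None,fx=5,fy=5,interpolation=cv2.INTER_CUBIC)
cv2.imwrite("pics/ct.png",c[:,:,::-1]); cv2.imwrite("pics/cs.png",d[:,:,::-1])
E
python3 m.py
```

```text
rack ((0.4740566313266754, 0.22384610772132874), (0.27351775765419006, 0.07503925263881683), 76.47055053710938)
tray ((0.4755200445652008, -0.19883733987808228), (0.3062605559825897, 0.11802531033754349), 83.10636901855469)
red top [347.7 184.2  16.4  10.4] 0.74
red side [293.8 138.6  16.8  33.9] 0.63
yellow top [321.7 181.3  15.8  16.3] 0.64
yellow side [277.8 155.1  14.4  30.1] 0.69
green top [382.4 187.8  19.8  19.3] 0.69
green top [365.5 231.7  19.6  18. ] 0.65
green top [420.7 181.3  24.   12.7] 0.5
green side [335.5 149.5  15.3  30.8] 0.81
green side [301.3 123.8  17.   29.4] 0.65
green side [307.8 106.9   4.8   8.8] 0.36
blue top [294.2 139.8  12.8  21.7] 0.74
blue top [249.8 180.9  14.7  14.1] 0.59
blue top [291.1 177.4  11.   16.9] 0.51
blue side [247.2 207.5  14.5  34.2] 0.85
blue side [264.5 172.1  14.   31.7] 0.81
blue side [229.6 163.9   9.2  29.3] 0.72
```

View pics/ct.png

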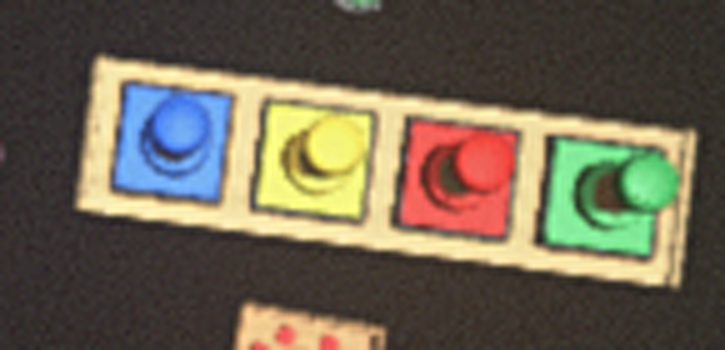

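View pics/cs.png

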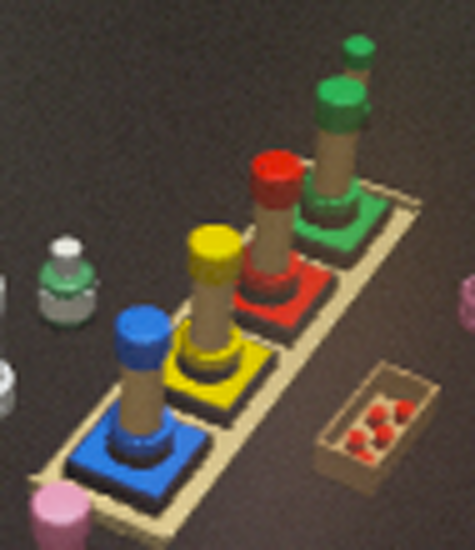

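Crops: tray corners and knob tops are clear; all four stamps stand upright near their pad centres, and the bottle and box stay clear of the row. Triangulating.

```bash
cat > t.py <<'E'
from h import *
p=viewer.read_camera("top"); s=viewer.read_camera("side")
f=lambda q,o:((q[0]+.5)/5-.5+o[0],(q[1]+.5)/5-.5+o[1])
C=np.array([atz(p,f(q,(255,150)),.006)[:2] for q in((97,58),(693,130),(678,288),(80,208))])
print(C.round(3),"centre",C.mean(0)); u=C[0]+C[3]-C[1]-C[2]; print("len",np.linalg.norm(u)/2,"yaw",np.arctan2(-u[0],u[1])); u/=np.linalg.norm(u)
for n,a,b,y in(("blue",(181,122),(144,322),.108),("yellow",(334,144),(216,240),.036),("red",(486,162),(278,163),-.036),("green",(649,179),(342,90),-.108)):
    o1,d1=ray(p,f(a,(255,150)));o2,d2=ray(s,f(b,(235,95)))
    k=np.linalg.lstsq(np.c_[d1,-d2],o2-o1,rcond=None)[0]
    P,Q=o1+k[0]*d1,o2+k[1]*d2
    print(n,((P+Q)/2).round(4),np.linalg.norm(P-Q).round(4),"side@.102",atz(s,f(b,(235,95)),.102)[:2].round(4),"top@.097",atz(p,f(a,(255,150)),.097)[:2].round(4),"pad",(C.mean(0)+y*u).round(4))
a=np.deg2rad(76.4705); v=np.array([np.cos(a),np.sin(a)])
for y in(-.099,-.033,.033,.099): print("pocket",y,(np.array([.4741,.2238])+y*v).round(4))
from scipy.spatial.transform import Rotation as R
print(R.from_rotvec(monitor.read_state()["tcp_rot"]).as_matrix().round(3))
E
python3 t.py
```

```text
[[ 0.551 -0.056]
 [ 0.516 -0.356]
 [ 0.436 -0.348]
 [ 0.474 -0.048]] centre [ 0.49412451 -0.2017821 ]
len 0.30245624108281194 yaw -0.12068639589490487
blue [ 0.5066 -0.0957  0.1015] 0.0011 side@.102 [ 0.5058 -0.0952] top@.097 [ 0.5076 -0.0956] pad [ 0.5071 -0.0946]
yellow [ 0.4971 -0.1657  0.1015] 0.0007 side@.102 [ 0.4965 -0.1652] top@.097 [ 0.4979 -0.1661] pad [ 0.4985 -0.166 ]
red [ 0.4895 -0.2346  0.1026] 0.0 side@.102 [ 0.4897 -0.2354] top@.097 [ 0.49   -0.2356] pad [ 0.4898 -0.2375]
green [ 0.4812 -0.3086  0.1019] 0.0022 side@.102 [ 0.4801 -0.3086] top@.097 [ 0.4827 -0.3096] pad [ 0.4811 -0.309 ]
pocket -0.099 [0.4509 0.1275]
pocket -0.033 [0.4664 0.1917]
pocket 0.033 [0.4818 0.2559]
pocket 0.099 [0.4973 0.3201]
[[ 0.95   0.313 -0.   ]
 [ 0.313 -0.95  -0.   ]
 [-0.     0.    -1.   ]]
```

>>> step_arm:
  series: [0.045,-0.029,0,-0.1565,0.09,-0.058,0,-0.313,0.135,-0.087,0,-0.4695,0.18,-0.1155,0.01,-0.626,0.225,-0.1445,0.01,-0.7825,0.27,-0.173,0.02,-0.939,0.315,-0.202,0.03,-1.0955,0.3595,-0.231,0.03,-1.252]
  gripper: 1
  newtons: 40

```text
time: 2.7
tool_pos: [0.4809, -0.3071, 0.2004]
tcp_rot: [-2.215, -2.226, 0.0]
wrist_force: [0.3, -1.1, 0.0]
width: 0.998
grip_force: 0.0
```

>>> step_arm:
  series: [0,0,0.05,0,0,0,0.1,0,0,0,0.13,0,0,0,0.148,0,0,0,0.158,0,0,0,0.158,0]

```text
time: 3.45
tool_pos: [0.4807, -0.3092, 0.0435]
tcp_rot: [2.222, 2.221, 0.0]
wrist_force: [0.3, -0.3, 0.9]
width: 0.997
grip_force: 0.0
```

>>> step_arm:
  series: [0,0,0,0,0,0,0,0,0,0,0,0,0,0,0,0,0,0,0,0,0,0,0,0]
  gripper: 0

```text
time: 4.2
tool_pos: [0.4807, -0.3091, 0.0435]
tcp_rot: [2.221, 2.221, 0.0]
wrist_force: [-0.7, 0.3, 2.5]
width: 0.271
grip_force: 67.3
```

>>> step_arm:
  series: [0,0,-0.03,0,0,0,-0.08,0,0,0,-0.125,0,0.03,0.002,-0.13,0,0.075,0.004,-0.13,0,0.125,0.006,-0.13,0,0.18,0.008,-0.13,0,0.235,0.01,-0.13,0]

```text
time: 5.2
tool_pos: [0.49, -0.0723, 0.1729]
tcp_rot: [-2.222, -2.22, 0.0]
wrist_force: [0.3, -0.0, -0.2]
width: 0.274
grip_force: 67.9
```

>>> step_arm:
  series: [0.055,0.001,0,0,0.11,0.002,0,0,0.165,0.003,0,0,0.22,0.004,0,0,0.275,0.005,0,0,0.325,0.006,0,0,0.365,0.006,0,0,0.394,0.006,0,0]

```text
time: 6.2
tool_pos: [0.4958, 0.3218, 0.1726]
tcp_rot: [-2.22, -2.223, 0.002]
wrist_force: [-0.2, 0.1, -1.3]
width: 0.275
grip_force: 67.9
```

Run:
```python
from h import *
for n in("top","side"):
    p=viewer.read_camera(n); cv2.imwrite(f"pics/{n}1.png",p["image"][:,:,::-1])
print(monitor.read_state()["tool_pos"],monitor.read_state()["width"])
```

```text
[0.49594017 0.32257691 0.17265645] 0.26949359893462654
```

View pics/side1.png

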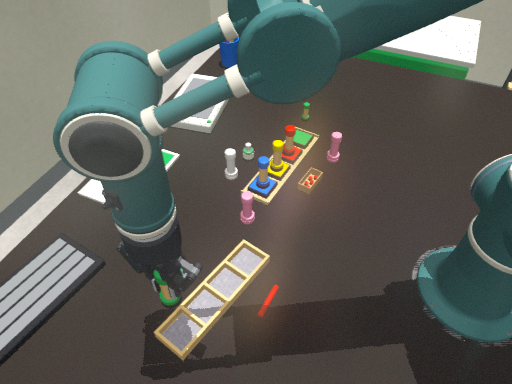

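Side view: the green stamp is held upright over the far end of the rack, with its foot near (168,298). The other three stamps are undisturbed. Lowering it now.

>>> step_arm:
  series: [0,0,0.04,0,0,0,0.09,0,0,0,0.12,0,0,0,0.135,0,0,0,0.14,0,0,0,0.143,0,0,0,0.143,0]

```text
time: 7.18
tool_pos: [0.4975, 0.3205, 0.0315]
tcp_rot: [2.221, 2.221, 0.003]
wrist_force: [-0.3, -0.4, 0.3]
width: 0.273
grip_force: 67.9
```

>>> step_arm:
  series: [0,0,0,0,0,0,0,0,0,0,0,0,0,0,0,0]
  gripper: 0.7

```text
time: 7.68
tool_pos: [0.4966, 0.3201, 0.0305]
tcp_rot: [2.221, 2.221, 0.0]
wrist_force: [-0.8, 0.1, 0.8]
width: 0.702
grip_force: 0.0
```

>>> step_arm:
  series: [0,0,-0.04,0,0,0,-0.09,0,0,0,-0.14,0,0,0,-0.143,0]

```text
time: 8.18
tool_pos: [0.4997, 0.3219, 0.1791]
tcp_rot: [2.22, 2.22, 0.015]
wrist_force: [0.6, -0.5, -1.0]
width: 0.702
grip_force: 0.0
```

Run:
```python
from h import *
for n in("top","side"):
    p=viewer.read_camera(n); cv2.imwrite(f"pics/{n}2.png",p["image"][:,:,::-1])
    for r in viewer.spot_point(p,"stamp_green_mid")[:4]: print(n,np.round(r["point"],1),round(r["score"],2),atz(p,r["point"],.046).round(3))
print(monitor.read_state()["tool_pos"])
```

```text
top [122.3 180.8] 0.68 [0.494 0.32  0.046]
top [366.  228.2] 0.59 [ 0.384 -0.278  0.046]
side [183.1 325.2] 0.78 [0.488 0.321 0.046]
side [334.4 148.4] 0.72 [ 0.372 -0.267  0.046]
side [304.4 111.7] 0.61 [ 0.498 -0.39   0.046]
[0.49553437 0.3194647  0.17168274]
```

View pics/side2.png

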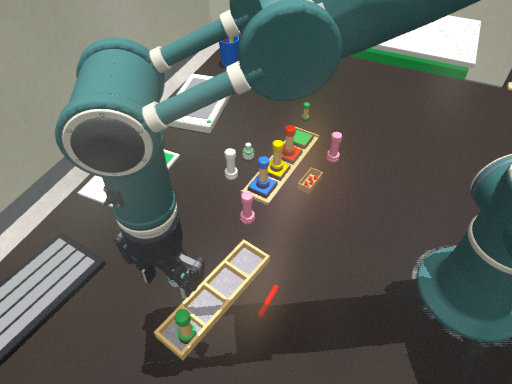

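The green stamp stands centred in the end pocket (184,325), upright and released. Next is red, which goes to pocket +33.

>>> step_arm:
  series: [-0.03,0,0,0,-0.085,-0.001,0,0,-0.14,-0.002,0,0,-0.195,-0.003,0,0,-0.25,-0.004,0,0,-0.305,-0.005,0,0,-0.36,-0.006,0,0,-0.415,-0.0075,0,0]
  gripper: 1

```text
time: 9.38
tool_pos: [0.4874, -0.0963, 0.1711]
tcp_rot: [-2.219, -2.219, 0.003]
wrist_force: [1.2, 0.4, 0.5]
width: 0.998
grip_force: 0.0
```

>>> step_arm:
  series: [-0.055,0,0,0,-0.1,0,0,0,-0.13,0,0,0,-0.1405,0,0,0,-0.1405,0,0.05,0,-0.1405,0,0.1,0,-0.1405,0,0.125,0,-0.1405,0,0.13,0]

```text
time: 10.38
tool_pos: [0.4863, -0.233, 0.0399]
tcp_rot: [-2.216, -2.217, 0.003]
wrist_force: [-0.1, -0.3, 0.9]
width: 0.999
grip_force: 0.0
```

>>> step_arm:
  series: [0,0,0,0,0,0,0,0,0,0,0,0,0,0,0,0,0,0,0,0,0,0,0,0]
  gripper: 0

```text
time: 11.12
tool_pos: [0.49, -0.236, 0.0448]
tcp_rot: [2.22, 2.22, 0.001]
wrist_force: [-1.3, 0.7, 5.8]
width: 0.291
grip_force: 38.8
```

>>> step_arm:
  series: [0,0,0,0,0,0,0,0]

```text
time: 11.38
tool_pos: [0.49, -0.236, 0.0448]
tcp_rot: [2.22, 2.22, 0.001]
wrist_force: [-0.8, 1.3, 5.7]
width: 0.293
grip_force: 38.8
```

Slightly wide with an upward force, because the arm overshot low before closing. Opening, rising 4 mm, regripping.

>>> step_arm:
  series: [0,0,0,0,0,0,0,0,0,0,-0.004,0,0,0,-0.004,0]
  gripper: 0.7

```text
time: 11.88
tool_pos: [0.4893, -0.2356, 0.0476]
tcp_rot: [2.221, 2.221, 0.0]
wrist_force: [0.4, 0.3, 0.5]
width: 0.695
grip_force: 0.0
```

>>> step_arm:
  series: [0,0,0,0,0,0,0,0,0,0,0,0,0,0,0,0,0,0,0,0,0,0,0,0]
  gripper: 0

```text
time: 12.62
tool_pos: [0.489, -0.2355, 0.0473]
tcp_rot: [2.221, 2.221, -0.0]
wrist_force: [-1.3, -0.4, 1.2]
width: 0.303
grip_force: 39.1
```

Run:
```python
from h import *
p=viewer.read_camera("side"); t=viewer.read_camera("top")
f=lambda a:cv2.resize(a,(400,500),interpolation=cv2.INTER_CUBIC)
c=np.hstack([f(p["image"][90:190,240:320]),f(t["image"][140:240,310:390])])
cv2.imwrite("pics/s3.png",c[:,:,::-1]); print(monitor.read_state()["width"],monitor.read_state()["grip_force"])
```

```text
0.30466461383626425 39.07353401184082
```

View pics/s3.png

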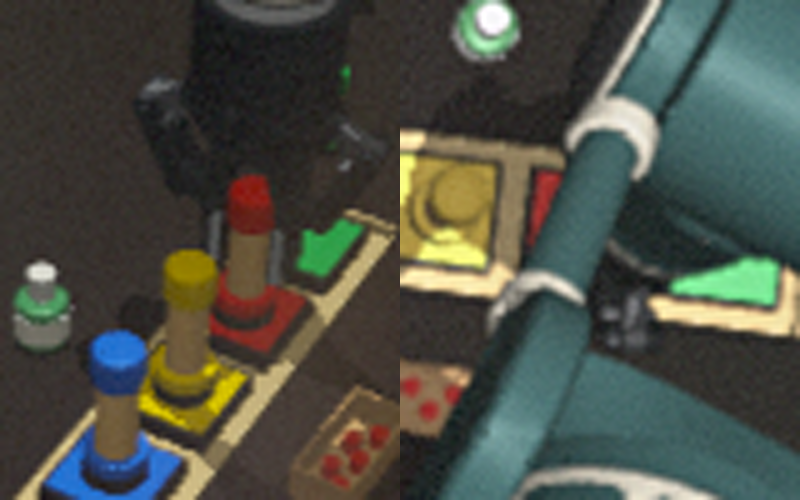

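Red is upright between the fingers, so the grip looks sound. Test lift next.

>>> step_arm:
  series: [0,0,-0.008,0,0,0,-0.02,0,0,0,-0.03,0,0,0,-0.03,0]

```text
time: 13.22
tool_pos: [0.4902, -0.2361, 0.079]
tcp_rot: [2.219, 2.219, 0.001]
wrist_force: [0.4, 0.5, -1.0]
width: 0.302
grip_force: 39.3
```

Run:
```python
from h import *
p=viewer.read_camera("side")
c=cv2.resize(p["image"][90:190,240:320],(480,600),interpolation=cv2.INTER_CUBIC)
cv2.imwrite("pics/s4.png",c[:,:,::-1]); print(monitor.read_state()["width"],monitor.read_state()["grip_force"])
```

```text
0.3001553983017823 39.33884382247925
```

View pics/s4.png

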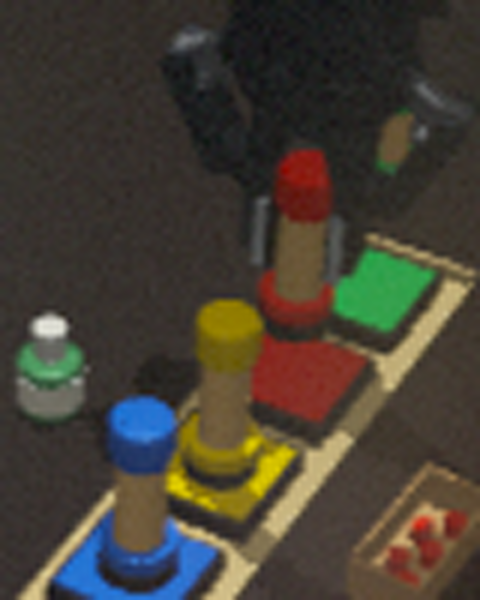

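Red is held upright and clear of its pad. Carrying it to pocket +33.

>>> step_arm:
  series: [0,0,-0.04,0,0,0,-0.085,0,0.03,0,-0.1,0,0.075,-0.001,-0.1,0,0.13,-0.002,-0.1,0,0.185,-0.003,-0.1,0,0.24,-0.004,-0.1,0,0.295,-0.005,-0.1,0]

```text
time: 14.28
tool_pos: [0.4835, 0.0612, 0.177]
tcp_rot: [-2.222, -2.221, 0.0]
wrist_force: [0.3, -0.0, -1.1]
width: 0.302
grip_force: 39.4
```

>>> step_arm:
  series: [0.055,-0.0005,0,0,0.11,-0.001,0,0,0.155,-0.002,0,0,0.185,-0.003,0,0,0.1965,-0.003,0,0,0.1965,-0.003,0,0,0.1965,-0.003,0.04,0,0.1965,-0.003,0.09,0]

```text
time: 15.28
tool_pos: [0.4829, 0.2553, 0.088]
tcp_rot: [2.221, 2.219, 0.006]
wrist_force: [0.6, 0.4, -1.8]
width: 0.302
grip_force: 39.4
```

>>> step_arm:
  series: [0,0,0.025,0,0,0,0.043,0,0,0,0.05,0,0,0,0.053,0,0,0,0.053,0]

```text
time: 15.9
tool_pos: [0.4819, 0.2563, 0.0352]
tcp_rot: [2.221, 2.221, 0.002]
wrist_force: [0.4, -0.5, -0.4]
width: 0.299
grip_force: 39.4
```

>>> step_arm:
  series: [0,0,0,0,0,0,0,0,0,0,0,0,0,0,0,0]
  gripper: 0.7

```text
time: 16.4
tool_pos: [0.4811, 0.2561, 0.0344]
tcp_rot: [2.221, 2.221, 0.0]
wrist_force: [0.0, -0.0, -0.1]
width: 0.699
grip_force: 0.0
```

>>> step_arm:
  series: [0,0,-0.04,0,0,0,-0.09,0,0,0,-0.136,0,-0.03,0.001,-0.136,0,-0.085,0.003,-0.136,0,-0.14,0.005,-0.136,0,-0.195,0.007,-0.136,0,-0.25,0.009,-0.136,0]

```text
time: 17.4
tool_pos: [0.4899, 0.0044, 0.1705]
tcp_rot: [2.221, 2.221, 0.001]
wrist_force: [1.7, -0.4, -0.1]
width: 0.696
grip_force: 0.0
```

```bash
cat > pl.py <<'E'
from h import *
import sys
for n in("top","side"):
    p=viewer.read_camera(n); cv2.imwrite(f"pics/{n}{sys.argv[1]}.png",p["image"][:,:,::-1])
    for l in("red","green","yellow","blue"):
        for r in viewer.spot_point(p,f"stamp_{l}_mid")[:3]:
            w=atz(p,r["point"],.046)
            if w[1]>.08: print(n,l,round(r["score"],2),w.round(3))
print(monitor.read_state()["tool_pos"])
E
python3 pl.py 5
```

```text
top red 0.47 [0.478 0.255 0.046]
top green 0.57 [0.489 0.319 0.046]
side red 0.82 [0.487 0.249 0.046]
side green 0.83 [0.492 0.323 0.046]
side yellow 0.4 [0.487 0.324 0.046]
[0.48999687 0.00727614 0.17020381]
```

View pics/side5.png

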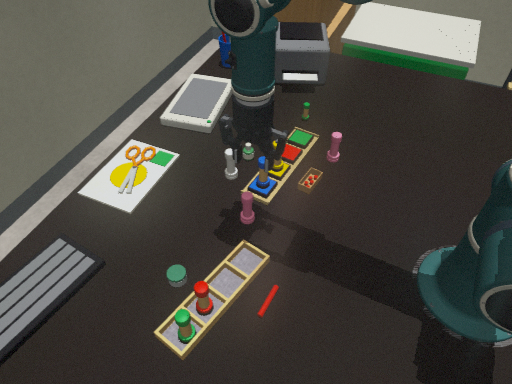

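Red stands in pocket 3 at (203,298) and green at the end. Next is yellow.

>>> step_arm:
  series: [-0.055,0.002,0,0,-0.11,0.004,0,0,-0.15,0.0065,0,0,-0.172,0.0065,0,0,-0.172,0.0065,0.03,0,-0.172,0.0065,0.08,0,-0.172,0.0065,0.115,0,-0.172,0.0065,0.125,0]
  gripper: 1

```text
time: 18.9
tool_pos: [0.4946, -0.1643, 0.0426]
tcp_rot: [-2.216, -2.219, 0.003]
wrist_force: [-0.3, 1.4, 0.2]
width: 0.995
grip_force: 0.0
```

>>> step_arm:
  series: [0,0,0,0,0,0,0,0]

```text
time: 19.15
tool_pos: [0.4983, -0.1663, 0.0471]
tcp_rot: [2.219, 2.22, 0.002]
wrist_force: [-0.1, -0.3, 0.1]
width: 0.998
grip_force: 0.0
```

>>> step_arm:
  series: [0,0,0,0,0,0,0,0,0,0,0,0,0,0,0,0,0,0,0,0,0,0,0,0]
  gripper: 0

```text
time: 19.9
tool_pos: [0.497, -0.1661, 0.0457]
tcp_rot: [2.221, 2.221, 0.0]
wrist_force: [-0.6, 0.2, 5.7]
width: 0.3
grip_force: 38.9
```

>>> step_arm:
  series: [0,0,-0.015,0,0,0,-0.06,0,0,0,-0.105,0,0.03,0,-0.13,0,0.075,-0.005,-0.13,0,0.13,-0.01,-0.13,0,0.185,-0.015,-0.13,0,0.24,-0.02,-0.13,0]

```text
time: 20.9
tool_pos: [0.476, 0.0756, 0.1758]
tcp_rot: [2.222, 2.221, 0.001]
wrist_force: [0.9, 0.9, -0.7]
width: 0.295
grip_force: 39.6
```

>>> step_arm:
  series: [0.05,-0.005,0,0,0.09,-0.01,0,0,0.118,-0.0105,0,0,0.118,-0.0105,0,0,0.118,-0.0105,0.04,0,0.118,-0.0105,0.085,0,0.118,-0.0105,0.095,0,0.118,-0.0105,0.095,0]

```text
time: 21.9
tool_pos: [0.4659, 0.1913, 0.0803]
tcp_rot: [-2.222, -2.22, 0.002]
wrist_force: [-0.3, 0.3, -0.5]
width: 0.3
grip_force: 39.6
```

>>> step_arm:
  series: [0,0,0.02,0,0,0,0.035,0,0,0,0.042,0,0,0,0.048,0,0,0,0.048,0]

```text
time: 22.52
tool_pos: [0.4662, 0.1921, 0.0323]
tcp_rot: [2.221, 2.222, 0.0]
wrist_force: [-0.1, -0.3, -1.0]
width: 0.298
grip_force: 39.6
```

>>> step_arm:
  series: [0,0,0,0,0,0,0,0,0,0,0,0,0,0,0,0]
  gripper: 0.7

```text
time: 23.02
tool_pos: [0.4661, 0.1921, 0.0324]
tcp_rot: [2.221, 2.221, 0.0]
wrist_force: [0.1, -0.4, 0.1]
width: 0.701
grip_force: 0.0
```

>>> step_arm:
  series: [0,0,-0.04,0,0,0,-0.09,0,0,0,-0.138,0,-0.03,0.005,-0.138,0,-0.085,0.015,-0.138,0,-0.14,0.025,-0.138,0,-0.195,0.035,-0.138,0,-0.245,0.04,-0.138,0]

```text
time: 24.02
tool_pos: [0.5063, -0.0549, 0.1705]
tcp_rot: [2.221, 2.221, 0.001]
wrist_force: [0.5, 1.2, -0.4]
width: 0.702
grip_force: 0.0
```

>>> step_arm:
  series: [-0.03,0,0,0,-0.0427,0,0,0,-0.0427,0,0.03,0,-0.0427,0,0.08,0,-0.0427,0,0.115,0,-0.0427,0,0.125,0,-0.0427,0,0.125,0,-0.0427,0,0.125,0]
  gripper: 1

```text
time: 25.02
tool_pos: [0.5077, -0.0958, 0.0471]
tcp_rot: [2.219, 2.22, 0.003]
wrist_force: [0.5, 0.3, 1.7]
width: 0.999
grip_force: 0.0
```

>>> step_arm:
  series: [0,0,0,0,0,0,0,0,0,0,0,0,0,0,0,0,0,0,0,0,0,0,0,0]
  gripper: 0

```text
time: 25.78
tool_pos: [0.5064, -0.0957, 0.0458]
tcp_rot: [2.221, 2.221, 0.001]
wrist_force: [-1.1, -0.2, 5.2]
width: 0.297
grip_force: 38.8
```

```bash
python3 pl.py 6
```

```text
top red 0.55 [0.487 0.255 0.046]
top green 0.54 [0.483 0.319 0.046]
top yellow 0.54 [0.462 0.188 0.046]
side red 0.97 [0.483 0.249 0.046]
side green 0.95 [0.493 0.321 0.046]
side yellow 0.71 [0.467 0.189 0.046]
[ 0.50640067 -0.09571589  0.04576296]
```

View pics/side6.png

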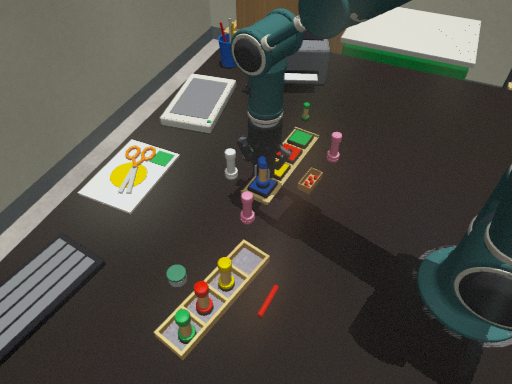

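Yellow stands in its pocket at (226,274), and blue is gripped at (263,172). Carrying blue to the last pocket, (245,260).

>>> step_arm:
  series: [0,0,-0.015,0,0,0,-0.06,0,0,0,-0.105,0,0.015,0,-0.13,0,0.05,-0.015,-0.13,0,0.1,-0.03,-0.13,0,0.15,-0.045,-0.13,0,0.195,-0.0557,-0.13,0]

```text
time: 27.28
tool_pos: [0.4493, 0.1008, 0.1757]
tcp_rot: [2.222, 2.221, 0.0]
wrist_force: [1.4, 0.9, -0.4]
width: 0.292
grip_force: 39.8
```

>>> step_arm:
  series: [0.02,0,0,0,0.028,0,0,0,0.028,0,0.01,0,0.028,0,0.05,0,0.028,0,0.085,0,0.028,0,0.095,0,0.028,0,0.095,0,0.028,0,0.1,0]

```text
time: 28.28
tool_pos: [0.4522, 0.1274, 0.0769]
tcp_rot: [2.221, 2.219, 0.005]
wrist_force: [0.0, 0.3, -0.7]
width: 0.296
grip_force: 39.7
```

>>> step_arm:
  series: [0,0,0.015,0,0,0,0.03,0,0,0,0.037,0,0,0,0.043,0,0,0,0.043,0]

```text
time: 28.9
tool_pos: [0.4505, 0.1275, 0.0321]
tcp_rot: [2.221, 2.222, 0.0]
wrist_force: [0.4, -0.4, -2.1]
width: 0.296
grip_force: 40.6
```

>>> step_arm:
  series: [0,0,0,0,0,0,0,0,0,0,0,0,0,0,0,0]
  gripper: 0.7

```text
time: 29.4
tool_pos: [0.4504, 0.1274, 0.0324]
tcp_rot: [2.221, 2.221, 0.0]
wrist_force: [-1.4, -0.6, 0.1]
width: 0.7
grip_force: 0.0
```

>>> step_arm:
  series: [0,0,-0.04,0,0,0,-0.09,0,0,0,-0.138,0,-0.02,0,-0.15,0,-0.07,0,-0.15,0,-0.12,0,-0.15,0,-0.15,0,-0.15,0,-0.15,0,-0.15,0]

```text
time: 30.4
tool_pos: [0.4502, -0.0242, 0.1824]
tcp_rot: [2.225, 2.217, 0.0]
wrist_force: [-0.2, 1.2, 0.0]
width: 0.7
grip_force: 0.0
```

```bash
python3 pl.py 7
```

```text
top red 0.67 [0.473 0.252 0.046]
top green 0.54 [0.485 0.322 0.046]
top yellow 0.5 [0.461 0.187 0.046]
side red 0.66 [0.481 0.251 0.046]
side green 0.88 [0.486 0.323 0.046]
side yellow 0.77 [0.468 0.192 0.046]
side blue 0.63 [0.452 0.128 0.046]
[ 0.45034361 -0.02206042  0.18223187]
```

View pics/side7.png

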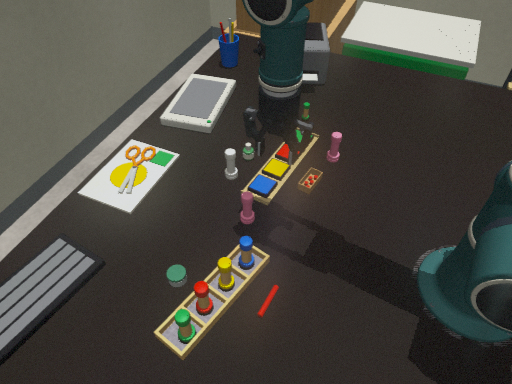

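View pics/top7.png

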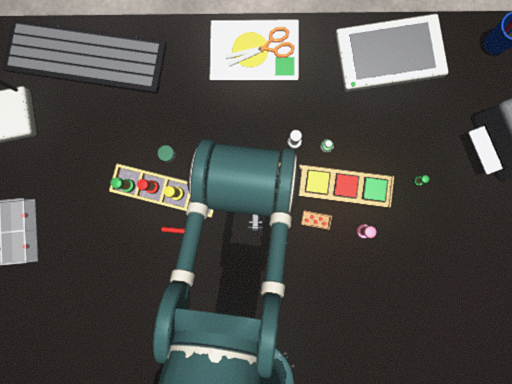

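All four stamps stand upright in their pockets: blue (246,252), yellow (226,274), red (203,298) and green (184,325). The gripper is clear, so I'm handing in.

```bash
python3 -c "
from workcell import job
print(job.finish_job())"
```

```text
the job is handed in; nothing more can be done
None
```

I moved all four stamps into the rack in reverse order and handed the job in at about 30 s. In the last pictures they stand upright and released, from the rack's right end: blue, yellow, red, green; no verdict came back.

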